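Steer the mirror's laser spot into the survey ring

TASK

Turn the two winged hand screws on the beam stand so that the red laser spot thrown by the mirror lies wholly inside the black ring on its target plate (not on the plate with the cross). Do not touch the mirror, leave the tools and odds and ends lying about where they are, and let go of the screws at the end.

Things in the scene. Friction and masses are not known exactly. Their poses are not given: they have to be found in the camera images.
- stand: grey steel beam stand fixed to the table. Origin on the table midway between the two screws; x away from the robot, y left, z up. Cross-bar 100 (x) by 290 (y), 20 high; upright screw axes at x 0, y +100 (left) and -100 (right). From the right screw a spine runs along -y under a pale wooden board 210 x 210, centred at x 0, y -385, top 40 high.
- screw_left (a joint): left hand screw: hinge with upright axis, rad, positive counter-clockwise seen from above, stops at -1.7 and +1.7. Friction about 0.15 N m: stays where left. It swings the low turret (mirror, laser, right screw) about the right screw's upright axis: +1 rad swings the spot 0.16 rad counter-clockwise about that axis, some 46 mm along the stand's +x (away from the robot).
- screw_right (a joint): right hand screw, riding on the turret: same make, sense, friction and stops, counted from the turret. It nods the mirror: +1 rad moves the spot 40 mm straight away from the right screw's axis (to the right), -1 rad 40 mm nearer to it.
- screw_left_bar (a point): centre of the left screw's wing bar, on its turning axis, 88 above the table. Bare aluminium bar 130 long (65 either side of the axis), 14 thick, 28 high, spanning heights 74 to 102; x along the bar (along the stand's x when the screw is at 0), z up. One wing points towards the robot and is free all round; below is a round boss of 24 radius.
- screw_right_bar (a point): centre of the right screw's wing bar, on its turning axis, same make and height as the left one, on a boss of 36 radius; along the stand's x when both screws are at 0; it also turns with the turret (0.16 rad per rad of the left screw).
- mirror: mirror 90 x 80 in a fork on the turret, 150 from the right screw's axis towards the board, facing down and to the right, above the upright black laser tube; top about 165 above the table. Fragile, not to be touched. Origin at its centre, 142 high; it tilts slightly with the right screw.
- spot (a point): centre of the red laser spot, a disc of light 16 across, on the board 43 above the table. It moves only with the screws; with both at 0 it lies at the board's centre, 285 from the right screw's axis.
- ring_centre (a point): centre of the black ring (inner diameter 40, outer 48) on its white plate 56 x 56 x 2, lying on the board, 42 above the table. The spot lies wholly inside the ring when its centre is within 12 of this point. The other like plate on the board bears a black cross instead and is not the target.
- offcut: pine offcut, 140 x 45 x 22, lying flat beyond the board; loose, to be left alone; origin at its underside.
- brush: paint brush lying beyond the screws; loose, to be left alone; origin at its underside.
- tub: grey plastic tub, 90 across and 80 high, on the left of the table; loose, to be left alone; origin at its underside.
- hammer: hammer lying on the left of the table; loose, to be left alone; origin at its underside.
- stone: rough brown stone, 72 across and 42 high, on the robot side of the stand, between the screws; loose, to be left alone; origin at its underside.
- tape: black tape-measure case, 66 x 36 x 62 high, to the right of the board; loose, to be left alone; origin at its underside.

How it is judged:
By the outcome, as a careful person would: the job done as asked, in the order asked, and still so for the second after the job is handed in, with the robot touching nothing.
It also fails if it takes over 40 s, if anything falls off the work surface, if the arm or the gripper's body presses on something with over 40 N, if the wrist force passes 120 N, or if a joint passes its speed limit or range.

ROBOT

A 6-joint arm with a two-finger parallel gripper is mounted at the origin on the work surface. World frame = base frame: x ahead of the robot, y to its left, z up, the work surface at z = 0. Lengths are in m, angles in rad, forces in N, time in s.
With the tool pointing down it reaches from about 0.35 to 0.975 m from the base axis. Payload 4.9 kg.
Tool frame: the origin (TCP) lies at the very end of the fingers, on their centre line; the grasp point (between the pads) lies 19 mm behind it (ctrl.grip_point_offset is the distance from the TCP to the grasp point, in m); z points along the fingers, y is the line along which they close (so a half turn about z gives the same grasp; the last joint's range is limited). The gripper opens to 85 mm and grips with 20 to 120 N. Pads are 22 mm wide; open, the fingers measure 114 mm over their backs; the gripper's body (76 mm by 85 mm) begins 54 mm behind the grasp point. The pads swing forward as they close: fully open they stand 13 mm farther back than shut.
Start: joints at [1.036, 0.053, 1.613, -0, 1.476, -0.119], TCP at [0.252, 0.572, 0.231] pointing down, gripper open.
Joint ranges: [-3.01, 3.01], [-1.01, 2.22], [0.06, 2.58], [-1.02, 4.17], [0.09, 2.62], [-3.14, 3.14]. Speed limits (rad/s): [2.57, 2.57, 3.14, 3.14, 3.14, 3.14].

INTERFACE

Orientations are given as a rotation vector (axis times angle).
In Python, from station import ctrl gives the robot as it stands.
- The arm moves only by the tool send_rows, never from a script. Its argument "rows" is a list of rows, each a list of 3 entries, a list of its own where there are three numbers: the finger opening in cm, from 0 to 8.54, then the shift along the tool's x, y, z in cm, then the turn about the tool's z in degrees. A call has 1 to 10 rows; each row shifts and turns the commanded pose from where the row before left it, along the tool's axes as they then stand; what a row does not reach is not made up. A row lasts 1/8 s, in which the tool goes at most 62.5 mm and 10.7 degrees, less where a joint would pass 70% of its speed; a pose out of reach is approached as far as the arm can. A call with a gripper value outside its range is refused whole. The fingers move at their own pace and stop on an object; "newtons" is the grip in N (left out, the last holds). Time passes only in rows, so rows that do not move let the fingers close. It gives the time, the measured TCP pose, the force, the opening and the grip force at its end, in the units of the state.
- ctrl.get_obs(): the state, without advancing time (a new reading comes with each control period).
- ctrl.get_image(name): name is "scene" or "top" or "wrist"; returns a dict with "frame" (400x640x3 uint8, red, green, blue), "range_z" (400x640 float32, m along the optical axis (not along the pixel's ray), 0 where there is no reading), "fx", "fy", "cx", "cy" (pixels), "cam_to_world" (4x4, takes a point from camera to world coordinates). Camera axes: x right, y down, z forward; pixel columns grow to the right and rows downward; lengths in m; the calibration is good to about 2 mm. A picture is of the moment at which its call begins.
- ctrl.finish_job(): hands the job in; it is judged then, once.
The state is a dict: "t": time; "q": joint angles; "dq": joint speeds; "effort": joint torques, N m; "tool_pos": TCP position; "tool_rot": TCP orientation; "contact_force": force on the tool from outside, world axes, zero at the start; "wrist_torque": the same for the moment, N m; "opening": finger opening in m; "grip_force": force on a finger pad.
Only numpy, scipy, OpenCV 4.12 (cv2) and the standard library are available. Lean on these libraries where they do the work, as an engineer would, in place of code of your own. Each camera call takes 0.05 s, during which the arm holds its last target. There are 200 camera calls.

## Working session

There is one attempt and no reset: what is moved stays moved. The work goes in short steps, Python scripts to look and compute and a tool call to move; the robot and the scene stay as the last step left them, time stands still between calls to the robot, and variables do not carry over. Pictures are saved under pics/ and viewed, at most 10 in all, crops included, and the job is handed in when it is done.

Besides the shell and the picture viewer there is one more tool, called after ">>>" by a JSON object that holds its "api" and its "payload", one argument or row to a line. send_rows: Moves the arm, as the interface text tells. Its arguments: {"type":"object","properties":{"rows":{"type":"array","items":{"type":"array"}},"newtons":{"type":"number"}},"required":["rows"]}

```bash
mkdir -p pics; cat > h.py <<'E'
import numpy as np, cv2
from station import ctrl
def grab(n,f):
    im=ctrl.get_image(n); cv2.imwrite(f'pics/{f}.png',im['frame'][:,:,::-1]); np.save(f'pics/{f}.npy',im,allow_pickle=True); return im
def load(f): return np.load(f'pics/{f}.npy',allow_pickle=True).item()
def dep(im,u,v):
    z=im['range_z'][int(v),int(u)]; p=np.array([(u-im['cx'])/im['fx']*z,(v-im['cy'])/im['fy']*z,z,1]); return (im['cam_to_world']@p)[:3]
def ray(im,u,v,h):
    T=im['cam_to_world']; d=T[:3,:3]@np.array([(u-im['cx'])/im['fx'],(v-im['cy'])/im['fy'],1]); o=T[:3,3]; return o+d*(h-o[2])/d[2]
E
python3 - <<'E'
from h import *
a=grab('top','top0');b=grab('scene','scene0')
print(a['cam_to_world'].round(3),b['cam_to_world'].round(3),a['fx'])
print(ctrl.get_obs())
E
```

```text
[[ 1.000e-03 -9.890e-01  1.480e-01  3.180e-01]
 [-1.000e+00  2.000e-03  2.200e-02  8.000e-03]
 [-2.200e-02 -1.470e-01 -9.890e-01  1.599e+00]
 [ 0.000e+00  0.000e+00  0.000e+00  1.000e+00]] [[-0.505  0.672 -0.542  1.452]
 [ 0.863  0.389 -0.323  0.549]
 [-0.007 -0.631 -0.776  1.377]
 [ 0.     0.     0.     1.   ]] 508.14383597812173
{'t': 0.1, 'q': array([ 1.03601391e+00,  5.33447293e-02,  1.61418758e+00,  5.10763271e-06,
        1.47601210e+00, -1.19015697e-01]), 'dq': array([-7.32322651e-04,  4.22578392e-04, -3.15115474e-03, -5.44269433e-06,
        2.02244794e-03, -4.41000702e-04]), 'effort': array([ 4.64693749e-04, -3.94901597e+01, -3.71363032e+01, -1.32874502e-04,
        3.94620394e-03, -2.57784343e-06]), 'tool_pos': array([0.25214158, 0.57124826, 0.23013411]), 'tool_rot': array([-6.48261229e-01, -3.07333462e+00,  2.90029263e-03]), 'contact_force': array([-0.89898074,  0.03481354,  0.00108077]), 'wrist_torque': array([ 0.00827124, -0.01924366, -0.04292428]), 'grip_force': 0.0, 'opening': 0.08554566973686996}
```

View pics/top0.png

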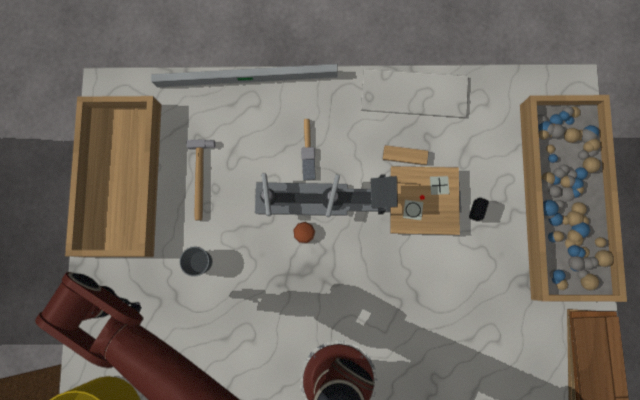

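View pics/scene0.png

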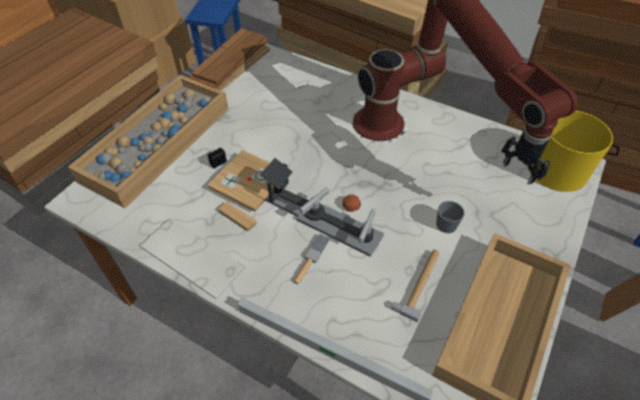

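The top view shows the left wing bar near pixel (267,194), the right bar near (333,193) and the mirror at (384,193). The red spot is near (422,197), the ring near (413,210) and the cross near (440,185). The scene view shows the same layout.

```bash
python3 - <<'E'
from h import *
a=load('top0');b=load('scene0')
f=a['frame'][150:250,240:480]; f2=b['frame'][150:260,200:400]
cv2.imwrite('pics/c0.png',np.vstack([cv2.resize(f,(768,320),interpolation=cv2.INTER_CUBIC)[:,:,::-1][:280,:],cv2.copyMakeBorder(cv2.resize(f2,(580,319),interpolation=cv2.INTER_CUBIC)[:,:,::-1],0,0,0,188,0)]))
for im,x0,x1,y0,y1 in((a,385,465,165,240),(b,205,275,150,210)):
    F=im['frame'].astype(int); m=(F[:,:,0]-F[:,:,1]>90)
    mm=np.zeros_like(m);mm[y0:y1,x0:x1]=m[y0:y1,x0:x1]
    v,u=np.nonzero(mm); print('spot',len(u),u.mean(),v.mean(),ray(im,u.mean(),v.mean(),.043))
# upper bars: height mask of top view
H=np.array([[dep(a,u,v)for u in range(245,360)]for v in range(160,230)])
m=((H[:,:,2]>.092)&(H[:,:,2]<.115)).astype(np.uint8)
n,l,s,c=cv2.connectedComponentsWithStats(m)
for i in range(1,n):
    if s[i,4]>25:
        v,u=np.nonzero(l==i);P=H[l==i]; vx,vy,x,y=cv2.fitLine(P[:,:2].astype(np.float32),2,0,.01,.01).ravel()
        r=cv2.minAreaRect(P[:,:2].astype(np.float32)*1000)
        print(s[i],c[i]+[245,160],P.mean(0),np.median(P[:,2]),np.degrees(np.arctan2(vy,vx)),r)
E
```

```text
spot 10 421.8 197.0 [ 0.5501725  -0.25909277  0.043     ]
spot 3 248.66666666666666 178.66666666666666 [ 0.55410146 -0.26047065  0.043     ]
[ 17  13   9  43 216] [265.81018519 194.34722222] [0.55065406 0.21537994 0.10103907] 0.10098935290754718 7.7739415 ((552.0650024414062, 218.28884887695312), (129.2606964111328, 20.07597541809082), 7.251811981201172)
[ 81  15  14  42 228] [332.47368421 195.29385965] [0.54739596 0.01597193 0.1006743 ] 0.1010043183277104 -13.558381 ((546.88232421875, 16.192520141601562), (28.022069931030273, 125.85877990722656), 83.8990249633789)
```

View pics/c0.png

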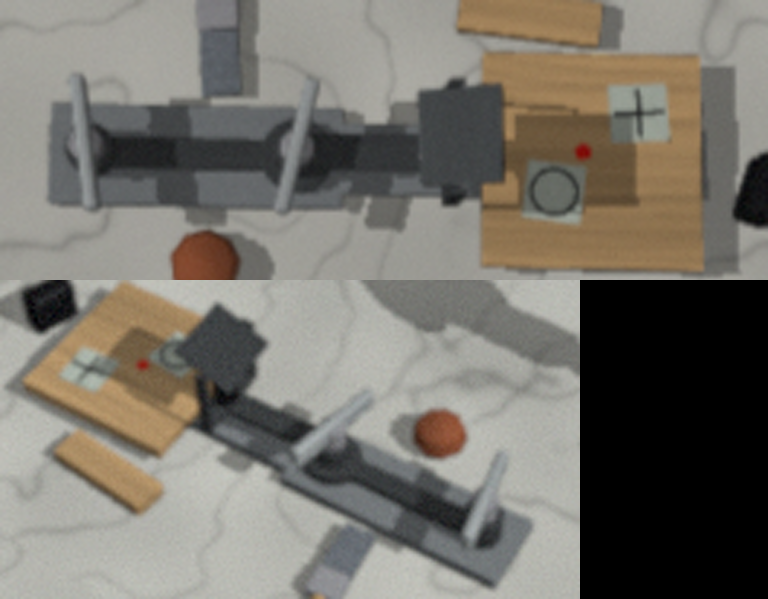

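```bash
cat >> h.py <<'E'
from scipy.spatial.transform import Rotation as Ro
def plan(p,ang=None):
    o=ctrl.get_obs(); R=Ro.from_rotvec(o['tool_rot']).as_matrix(); d=R.T@(np.array(p)-o['tool_pos'])*100
    yaw=np.degrees(np.arctan2(R[1,0],R[0,0])); print('pos',o['tool_pos'].round(4),'shift cm',d.round(2),'tool x yaw',yaw.round(2),'z',R[:,2].round(3),'q',o['q'].round(2))
    if ang is not None: t=-(ang-yaw); print('turn deg',(t+90)%180-90)
E
python3 - <<'E'
from h import *
a=load('top0')
s=ray(a,421.8,197,.043)[:2]; r=ray(a,413.2,209.5,.042)[:2]; A=np.array([.547,.0163])
f=lambda p:(np.hypot(*(p-A)),np.arctan2(p[1]-A[1],p[0]-A[0]))
print(s,r,f(s),f(r),'left',(f(r)[1]-f(s)[1])/.16,'right',(f(r)[0]-f(s)[0])/.04)
plan([.551,.2165,.23],7.8)
E
```

```text
[ 0.5501725  -0.25909277] [ 0.51150827 -0.23186697] (np.float64(0.27541104582938325), np.float64(-1.5592769354801677)) (np.float64(0.2506920556724118), np.float64(-1.7128485892865144)) left -0.9598228362896671 right -0.6179747539242858
pos [0.2521 0.5712 0.2301] shift cm [-4.167e+01 -2.038e+01  4.000e-02] tool x yaw 156.18 z [-0.001 -0.002 -1.   ] q [ 1.04  0.05  1.61  0.    1.48 -0.12]
turn deg -31.6217195954834
```

>>> {"api": "send_rows", "payload": {
  "rows": [
    [8.5, [-5.2, -2.55, 0], 0],
    [8.5, [-5.2, -2.55, 0], 0],
    [8.5, [-5.2, -2.55, 0], 0],
    [8.5, [-5.2, -2.55, 0], 0],
    [8.5, [-5.2, -2.55, 0], 0],
    [8.5, [-5.2, -2.55, 0], 0],
    [8.5, [-5.2, -2.55, 0], 0],
    [8.5, [-5.2, -2.55, 0], 0],
    [8.5, [0, 0, 0], -10],
    [8.5, [0, 0, 0], -10]
  ]
}}

```text
t: 1.35
tool_pos: [0.5508, 0.216, 0.2305]
tool_rot: [-0.099, -3.139, 0.0]
contact_force: [-0.4, 0.5, 0.3]
opening: 0.0848
grip_force: 0.0
```

>>> {"api": "send_rows", "payload": {
  "rows": [
    [8.5, [0, 0, 0], -10],
    [8.5, [0, 0, 0], -1.6],
    [8.5, [0, 0, 0], 0]
  ]
}}

```text
t: 1.72
tool_pos: [0.5504, 0.2171, 0.2309]
tool_rot: [0.21, -3.134, 0.0]
contact_force: [-0.1, 0.4, 0.0]
opening: 0.0851
grip_force: 0.0
```

```bash
python3 - <<'E'
from h import *
grab('wrist','w1'); w=load('w1'); print(w['cam_to_world'].round(3),w['fx'])
plan([.551,.2165,.078],7.8)
E
```

```text
[[-0.134  0.958  0.255  0.486]
 [ 0.991  0.129  0.035  0.209]
 [ 0.     0.258 -0.966  0.376]
 [ 0.     0.     0.     1.   ]] 287.6420185799431
pos [0.5504 0.2171 0.2311] shift cm [-0.05 -0.07 15.31] tool x yaw -172.32 z [-0. -0. -1.] q [ 0.25 -0.03  1.69 -0.    1.48 -1.45]
turn deg -0.12235384317571629
```

View pics/w1.png

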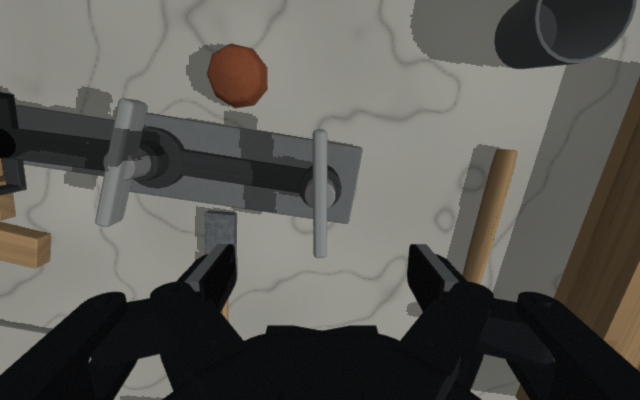

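The left bar runs from (320,130) to (321,257), midway between the fingers. I'll refine both bars from the range data.

```bash
cat >> h.py <<'E'
def bars(im,lo=.094,hi=.11):
    v,u=np.mgrid[0:400,0:640]; z=im['range_z']; T=im['cam_to_world']
    H=np.stack([(u-im['cx'])/im['fx']*z,(v-im['cy'])/im['fy']*z,z],-1)@T[:3,:3].T+T[:3,3]
    m=((H[...,2]>lo)&(H[...,2]<hi)&(z>.05)).astype(np.uint8)
    n,l,s,c=cv2.connectedComponentsWithStats(m)
    for i in range(1,n):
        if s[i,4]>150:
            P=H[l==i]; r=cv2.minAreaRect(P[:,:2].astype(np.float32)*1000); vx,vy,_,_=cv2.fitLine(P[:,:2].astype(np.float32),1,0,.01,.01).ravel()
            print(s[i],c[i].round(),np.median(P[:,2]).round(4),'rect',np.round(r[0],1),np.round(r[1],1),'ang',np.degrees(np.arctan2(vy,vx)).round(1))
E
python3 -c "
from h import *
bars(load('w1'))"
```

```text
[  95   98   43  129 2572] [116. 161.] 0.103 rect [550.2  15.7] [ 24.3 129.5] ang -12.7
[ 305  130   29  128 1874] [320. 193.] 0.1034 rect [554.7 215.9] [128.4  28.2] ang 8.0
```

>>> {"api": "send_rows", "payload": {
  "rows": [
    [8.5, [-0.2, -0.1, 5], 0],
    [8.5, [0, 0, 5], 0],
    [8.5, [0, 0, 3.3], 0],
    [8.5, [0, 0, 2], 0],
    [0, [0, 0, 0], 0],
    [0, [0, 0, 0], 0],
    [0, [0, 0, 0], 0],
    [0, [0, 0, 0], 0]
  ],
  "newtons": 60
}}

```text
t: 2.78
tool_pos: [0.5543, 0.2159, 0.081]
tool_rot: [-0.213, 3.131, -0.002]
contact_force: [-1.4, -3.5, 5.3]
opening: 0.0295
grip_force: 59.0
```

```bash
python3 - <<'E'
from h import *
grab('wrist','w2'); o=ctrl.get_obs(); print(o['opening'],o['grip_force'],o['contact_force'])
E
```

```text
0.029164245350761692 59.0168023109436 [-1.84259204 -2.85721256  5.2425696 ]
```

View pics/w2.png

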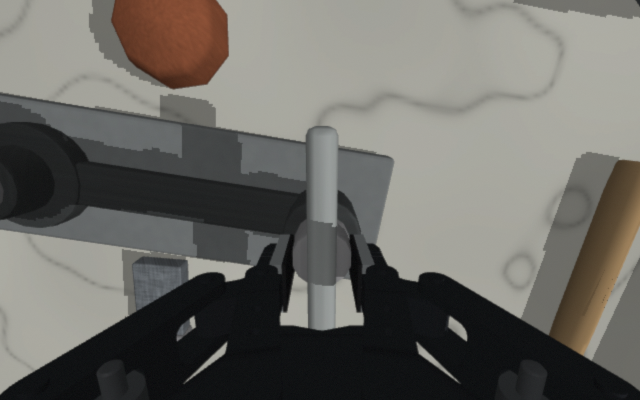

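The fingers hold the round hub at the bar's centre, around (320,255), which is about 29 mm across and on the axis. I'll turn it by friction there.

>>> {"api": "send_rows", "payload": {
  "rows": [
    [0, [0, 0, 0], 0],
    [0, [0, 0, 0], 8],
    [0, [0, 0, 0], 8],
    [0, [0, 0, 0], 8],
    [0, [0, 0, 0], 8],
    [0, [0, 0, 0], 8],
    [0, [0, 0, 0], 8],
    [0, [0, 0, 0], 7],
    [0, [0, 0, 0], 0]
  ],
  "newtons": 80
}}

```text
t: 3.95
tool_pos: [0.5544, 0.2162, 0.0811]
tool_rot: [1.258, 2.875, 0.002]
contact_force: [-1.0, -2.4, 5.9]
opening: 0.0282
grip_force: 78.7
```

```bash
cat >> h.py <<'E'
def spot(f):
    a=grab('top',f); F=a['frame'].astype(int); m=(F[:,:,0]-F[:,:,1]>70)
    m[:165]=0;m[240:]=0;m[:,:392]=0;m[:,465:]=0
    v,u=np.nonzero(m); w=(F[:,:,0]-F[:,:,1])[v,u]-40; u=(u*w).sum()/w.sum(); v=(v*w).sum()/w.sum()
    s=ray(a,u,v,.043)[:2]; print('spot px',u,v,s); return a,s
E
python3 - <<'E'
from h import *
a,s=spot('top1')
A=np.array([.549,.0163]);r=ray(a,413.2,209.5,.042)[:2]
f=lambda p:(np.hypot(*(p-A)),np.arctan2(p[1]-A[1],p[0]-A[0]))
print(f(s),f(r),'left deg',np.degrees((f(r)[1]-f(s)[1])/.16),'right deg',np.degrees((f(r)[0]-f(s)[0])/.04))
bars(a,.09)
plan([.5,.2,.2])
c=a['frame'][180:240,380:470]; cv2.imwrite('pics/c1.png',cv2.resize(c,None,fx=6,fy=6,interpolation=cv2.INTER_CUBIC)[:,:,::-1])
E
```

```text
spot px 421.170964660936 210.58930276981852 [ 0.50797533 -0.25602604]
(np.float64(0.2753987908460249), np.float64(-1.7203174161305168)) (np.float64(0.2509830147458125), np.float64(-1.7207370736925518)) left deg -0.150278794658466 right deg -34.97302310196386
[323 175  20  41 230] [332. 195.] 0.101 rect [548.   15.6] [ 29.2 128. ] ang -23.0
[538 228  10  57 176] [543. 255.] 0.0925 rect [ 368.6 -596.3] [162.7  21.1] ang 0.6
pos [0.5544 0.2162 0.0811] shift cm [  2.47  -5.06 -11.91] tool x yaw 132.74 z [ 0.004 -0.    -1.   ] q [ 0.25  0.12  1.81 -0.    1.21 -0.5 ]
```

View pics/c1.png

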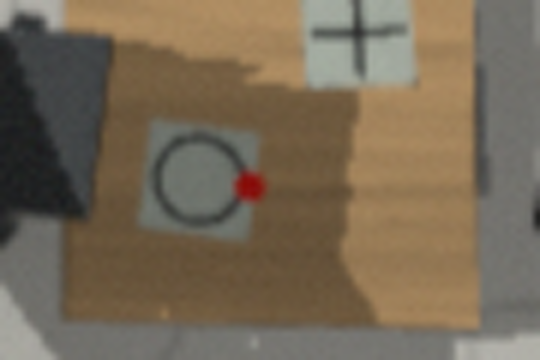

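>>> {"api": "send_rows", "payload": {
  "rows": [
    [8.5, [0, 0, 0], 0],
    [8.5, [0, 0, 0], 0],
    [8.5, [0, 0, 0], 0],
    [8.5, [0, 0, -4], 0],
    [8.5, [0, 0, -5.5], 0],
    [8.5, [0, 0, -5.5], 0],
    [8.5, [-4.8, -4.7, 0], 0],
    [8.5, [-4.8, -4.7, 0], 0],
    [8.5, [-4.7, -4.6, 0], 0],
    [8.5, [0, 0, 0], -8]
  ]
}}

```text
t: 5.25
tool_pos: [0.5472, 0.0252, 0.2283]
tool_rot: [1.057, 2.958, -0.001]
contact_force: [-0.4, 1.6, -0.2]
opening: 0.0847
grip_force: 0.0
```

>>> {"api": "send_rows", "payload": {
  "rows": [
    [8.5, [0, 0, 0], -8],
    [8.5, [0, 0, 0], -8.3],
    [8.5, [0, 0, 0], 0]
  ]
}}

```text
t: 5.62
tool_pos: [0.5473, 0.0289, 0.2281]
tool_rot: [-0.627, -3.078, -0.0]
contact_force: [-0.0, -0.5, 0.5]
opening: 0.0849
grip_force: 0.0
```

```bash
python3 - <<'E'
from h import *
w=grab('wrist','w3'); bars(w,.095)
plan([.549,.016,.08],-23)
a,s=spot('top2')
E
```

```text
[ 468   51   94  137 2768] [515. 118.] 0.1033 rect [555.3 216.3] [ 23.7 129. ] ang -46.7
[ 302  134   18  129 1835] [310. 197.] 0.1035 rect [550.3  17.2] [ 16.  128.4] ang -21.7
pos [0.5473 0.029  0.2282] shift cm [-0.67 -1.13 14.82] tool x yaw 156.94 z [-0.  0. -1.] q [-0.08 -0.13  1.8   0.    1.48 -1.25]
turn deg -0.0605797669390995
spot px 421.17387127761765 210.5821325648415 [ 0.5079975  -0.25603553]
```

>>> {"api": "send_rows", "payload": {
  "rows": [
    [8.5, [-0.7, -1.1, 3], -0.7],
    [8.5, [0, 0, 5], 0],
    [8.5, [0, 0, 4.5], 0],
    [8.5, [0, 0, 2.2], 0],
    [0, [0, 0, 0], 0],
    [0, [0, 0, 0], 0],
    [0, [0, 0, 0], 0],
    [0, [0, 0, 0], 0],
    [0, [0, 0, 0], 0]
  ],
  "newtons": 80
}}

```text
t: 6.85
tool_pos: [0.5509, 0.0157, 0.0839]
tool_rot: [0.605, 3.08, -0.001]
contact_force: [-3.2, -0.9, 6.7]
opening: 0.0284
grip_force: 78.5
```

>>> {"api": "send_rows", "payload": {
  "rows": [
    [0, [0, 0, 0], 7],
    [0, [0, 0, 0], 7],
    [0, [0, 0, 0], 7],
    [0, [0, 0, 0], 7],
    [0, [0, 0, 0], 7],
    [0, [0, 0, 0], 0],
    [0, [0, 0, 0], 0]
  ]
}}

```text
t: 7.72
tool_pos: [0.5507, 0.0155, 0.0838]
tool_rot: [1.504, 2.755, -0.0]
contact_force: [-3.1, -2.7, 6.0]
opening: 0.0279
grip_force: 78.8
```

```bash
python3 - <<'E'
from h import *
a,s=spot('top3'); print(ray(a,412.9,209.5,.042))
c=a['frame'][180:240,380:470]; cv2.imwrite('pics/c2.png',cv2.resize(c,None,fx=6,fy=6,interpolation=cv2.INTER_CUBIC)[:,:,::-1])
E
```

```text
spot px 413.0818278427205 209.4537725823592 [ 0.51152786 -0.23135477]
[ 0.51150972 -0.23094759  0.042     ]
```

View pics/c2.png

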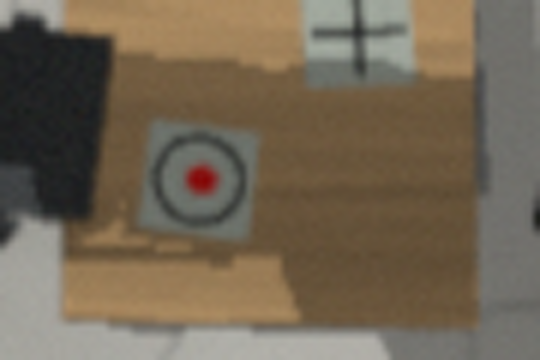

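The spot (201,180 in the crop) is centred in the ring (200,179). I'll release and lift.

>>> {"api": "send_rows", "payload": {
  "rows": [
    [8.5, [0, 0, 0], 0],
    [8.5, [0, 0, 0], 0],
    [8.5, [0, 0, 0], 0],
    [8.5, [0, 0, -3], 0],
    [8.5, [0, 0, -5], 0],
    [8.5, [0, 0, -5], 0],
    [8.5, [0, 0, -3], 0],
    [8.5, [0, 0, 0], 0],
    [8.5, [0, 0, 0], 0]
  ]
}}

```text
t: 8.9
tool_pos: [0.5489, 0.0162, 0.2397]
tool_rot: [-1.503, -2.756, 0.001]
contact_force: [-0.5, 0.4, -0.5]
opening: 0.0851
grip_force: 0.0
```

```bash
python3 - <<'E'
from h import *
a,s=spot('top4'); d=np.hypot(*(s-ray(a,412.9,209.5,.042)[:2])); print(d,ctrl.get_obs()['tool_pos'],ctrl.get_obs()['opening'])
if d<.004: print(ctrl.finish_job())
E
```

```text
spot px 413.13486842105266 209.43640350877192 [ 0.51158139 -0.23151853]
0.0005754280722115942 [0.54860413 0.01620095 0.23898667] 0.08483751342476863
the job is handed in; nothing more can be done
None
```

The red spot lies inside the black ring, measured about 1 mm from its centre after both screws were released and the gripper lifted clear; the job was handed in at about 9 s.

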